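# Cover the tablet mill and hold it at full speed

### The arm

A 6-joint arm with a two-finger parallel gripper is mounted at the origin on the work surface. World frame = base frame: x ahead of the robot, y to its left, z up, the work surface at z = 0. Lengths are in mm, angles in degrees, forces in N, time in s.
With the tool pointing down it reaches from about 275 to 725 mm from the base axis. Payload 5.6 kg.
Tool frame: the origin (TCP) lies at the very end of the fingers, on their centre line; the grasp point (between the pads) lies 19 mm behind it (env.grip_point_offset is the distance from the TCP to the grasp point, in mm); z points along the fingers, y is the line along which they close (so a half turn about z gives the same grasp; the last joint's range is limited). The gripper opens to 85 mm and grips with 20 to 120 N. Pads are 22 mm wide; open, the fingers measure 114 mm over their backs; the gripper's body (76 mm by 85 mm) begins 54 mm behind the grasp point. The pads swing forward as they close: fully open they stand 13 mm farther back than shut.
Start: joints at [-57.662, 14.616, 6.199, 0, -81.583, -16.306], TCP at [151.91, -528.598, 231.283] pointing down, gripper open.
Joint ranges: [-168.99, 168.99], [-69.2, 112.95], [-62.41, 85.93], [-164.36, 98.24], [-168.68, -3.75], [-174.98, 174.98]. Speed limits (degrees/s): [147.25, 147.25, 180, 180, 180, 180].

### API

Orientations are given as [roll, pitch, yaw] about the fixed x, y, z axes, in that order (R = Rz(yaw) Ry(pitch) Rx(roll)).
In Python, from bench import status, vision, finish_job, env gives the robot as it stands.
- The arm moves only by the tool send_rows, never from a script. Its argument "steps" is a list of rows, each a list of 4 numbers: the shift along the tool's x, y, z in mm, then the turn about the tool's z in rad. In form: [[x, y, z, yaw], ...]. A call has 1 to 8 rows; each row shifts and turns the commanded pose from where the row before left it, along the tool's axes as they then stand; what a row does not reach is not made up. A row lasts 1/8 s, in which the tool goes at most 62.5 mm and 10.7 degrees, less where a joint would pass 70% of its speed; a pose out of reach is approached as far as the arm can. A call with a gripper value outside its range is refused whole. "claw" is the opening, from 0 (shut) to 1 (fully open), set as the call begins (left out, the last holds). The fingers move at their own pace and stop on an object; "force" is the grip in N (left out, the last holds). Time passes only in rows, so rows that do not move let the fingers close. It gives the time, the measured TCP pose, the force, the opening and the grip force at its end, in the units of the state.
- status.sense(): the state, without advancing time (a new reading comes with each control period).
- vision.read_camera(name): name is "scene" or "top" or "wrist"; returns the picture (400x640x3 uint8, blue, green, red); there is no depth.
- vision.get_calibration(name): a dict with "camera_matrix" (3x3 intrinsics, pixels), "rvec" (rotation vector, rad) and "tvec" (3), from world to camera coordinates, as OpenCV has them; the wrist camera has in their place "tool_from_camera" (4x4, takes a point from camera to tool coordinates, whose origin is the TCP and whose axes are the flange's). Camera axes: x right, y down, z forward; pixel columns grow to the right and rows downward; lengths in mm; the calibration is good to about 2 mm. A picture is of the moment at which its call begins: read the wrist's pose just before it. get_calibration takes no time and is no camera call.
- finish_job(): hands the job in; it is judged then, once.
Trained networks look in the newest picture that a camera, given by its name, has taken for a name from the list of things; names that differ only in an ending like _2 or _b are one class to them, and where a whole thing is asked for, a point or a joint stands for the part that bears it (a point fixed in the world has none). Each returns a list of dicts, best first, with "score" (0 to 1); they miss things now and then, are a little off and sometimes report something else, mostly with a low value. They report only what shows in the picture. A call takes as long as a camera call. They do not tell look-alikes from the thing itself.
- vision.look_for(camera, thing): "at" ([column, row] in pixels, amid what is visible of it).
- vision.cut_out(camera, thing): "region" (400x640 bool, what is visible of it) and "at" ([column, row] in pixels, amid what is visible of it).
The state is a dict: "t": time; "joint_positions": joint angles; "qvel": joint speeds; "tau": joint torques, N m; "tool_pos": TCP position; "ee_rot": TCP orientation; "contact_force": force on the tool from outside, world axes, zero at the start; "moment": the same for the moment, N m; "finger_gap": finger opening in mm; "grip_force": force on a finger pad.
Only numpy, scipy, OpenCV 4.12 (cv2) and the standard library are available. Lean on these libraries where they do the work, as an engineer would, in place of code of your own. Each camera call takes 0.05 s, during which the arm holds its last target. There are 200 camera calls.

### The job

The tablets are already in the bowl of the tablet mill: lay the loose metal cover over the bowl with its two pierced ears down over the two upright pins, flat on the collar, and let go of it. Only then turn the mill's sprung dial clockwise from off, past the first and second clicks, to the third, full speed, at the end of its travel, and hold it there, for it springs back to off when let go; finish with the gripper still holding the dial at full speed. Leave the mortar, the bottle, the jar and the carton where they stand.

Things in the scene. Friction and masses are not known exactly. Their poses are not given: they have to be found in the camera images.
- mill: the tablet mill, fixed: cream motor housing 200 (x) x 280 (y) mm, flat deck 115 mm above the table. Origin at the centre of its underside, z up, x from its front (robot side) to its back. At y = +60 mm is the open steel bowl, 94 mm inside, 116 mm over its collar, which stands 10 mm above the deck; at y = -85 mm is the dial. Only the two cover pins stand up beside these.
- seat (a point): centre of the bowl's collar, on its top face, 125 mm above the table: the cover's origin lies here when the cover is home. Axes as the mill's.
- pin_front (a point): tip of the front cover pin: upright steel pin 7 mm thick with a conical tip, 68 mm in front (-x of the mill) of the bowl's centre; its tip is 26 mm above the deck and so 16 mm above the collar
- pin_back (a point): tip of the rear cover pin, the same, 68 mm behind (+x of the mill) the bowl's centre
- cover: the loose cover, lying flat on the table, grip up: aluminium disc 116 mm across, 6 mm thick, about 0.25 kg, with two square ears 30 mm wide that reach 83 mm from the centre along its +x and -x, each with a 12 mm hole 68 mm from the centre. The same either way round (half a turn). Origin at the centre of its underside, z up.
- cover_grip (a point): grip point of the cover, 26 mm above its underside: middle of an upright black bar 56 mm long along the cover's x (towards the ears), 14 mm thick (y), whose top is 38 mm above the underside and whose sides are free from 10 mm above the underside up
- dial_grip (a point): grip point of the dial, on its vertical axis 22 mm above the deck: middle of an upright black wing 48 mm long along this point's x, 12 mm thick along its y, free-sided from 9 mm to 36 mm above the deck, on a round skirt 52 mm across and 9 mm high. A white line on the wing's top points to the printed scale. At off the wing lies along the mill's x.
- dial (a joint): turn of the dial in rad, clockwise seen from above: 0 = off, 0.425 = first click, 0.85 = second click, 1.275 = third, full speed, just short of the end stop at 1.30. A return spring pulls it back to off, over the clicks, as soon as it is let go anywhere: about 0.03 N m at off, 0.15 N m at full speed, plus or minus 0.035 N m at the clicks.
- mortar: white ceramic mortar bowl, 116 mm across and 65 mm high, bystander; origin at the centre of its underside
- amber_bottle: amber glass medicine bottle, 62 mm across and 150 mm high, bystander; origin at the centre of its underside
- pill_jar: white plastic pill jar, 60 mm across and 85 mm high, bystander; origin at the centre of its underside
- carton: white medicine carton, 45 x 75 x 95 mm (x, y, height), bystander; origin at the centre of its underside
There are look-alikes about, which are no part of the job. There is more than one size of the cover; the job needs the largest.

How it is judged:
By the outcome, as a careful person would: the job done as asked, in the order asked, and still so for the second after the job is handed in, while the arm keeps its last pose, push and grip.
It also fails if it takes over 58 s, if anything falls off the work surface, if the arm or the gripper's body presses on something with over 40 N, if the wrist force passes 120 N, or if a joint passes its speed limit or range.

## Working session

There is one attempt and no reset: what is moved stays moved. The work goes in short steps, Python scripts to look and compute and a tool call to move; the robot and the scene stay as the last step left them, time stands still between calls to the robot, and variables do not carry over. Pictures are saved under pics/ and viewed, at most 12 in all, crops included, and the job is handed in when it is done.

Besides the shell and the picture viewer there is one more tool, called by a JSON object that holds its "method" and its "body", one argument or row to a line. send_rows: Moves the arm, as the interface text tells. Its arguments: {"type":"object","properties":{"steps":{"type":"array","items":{"type":"array","items":{"type":"number"}}},"claw":{"type":"number"},"force":{"type":"number"}},"required":["steps"]}

```bash
mkdir -p pics; python3 - <<'E'
from bench import status, vision, env
import cv2, numpy as np
s=status.sense(); print(s['t'],s['tool_pos'],s['ee_rot'],s['finger_gap'])
for c in ['scene','top']:
    im=vision.read_camera(c); cv2.imwrite(f'pics/{c}0.png',im)
    k=vision.get_calibration(c); print(c,np.round(k['camera_matrix'],1).tolist(),np.round(k['rvec'],3),np.round(k['tvec'],1))
    for th in ['mill','cover','cover_grip','dial_grip','pin_front','pin_back','seat','mortar','amber_bottle','pill_jar','carton']:
        try: print(th,[(np.round(d['at']).tolist(),round(d['score'],2)) for d in vision.look_for(c,th)])
        except Exception as e: print(th,e)
print(vision.get_calibration('wrist'), status.sense()['t'])
E
```

```text
0.0 [ 151.83401436 -528.09398396  230.37907669] [ 1.79887382e+02 -4.20101593e-03 -1.63970759e+02] 85.67506037829189
scene [[413.4, 0.0, 322.1], [0.0, 413.4, 203.6], [0.0, 0.0, 1.0]] [ 0.843  2.317 -1.341] [ 363.6  -63.8 1422. ]
mill [([305.0, 229.0], 0.66), ([256.0, 178.0], 0.26)]
cover [([498.0, 277.0], 0.75), ([406.0, 247.0], 0.64), ([435.0, 299.0], 0.63)]
cover_grip [([436.0, 299.0], 0.87), ([499.0, 275.0], 0.81), ([406.0, 245.0], 0.71), ([306.0, 229.0], 0.18)]
dial_grip [([284.0, 191.0], 0.64)]
pin_front [([306.0, 235.0], 0.8)]
pin_back [([309.0, 227.0], 0.61)]
seat [([306.0, 228.0], 0.81)]
mortar [([258.0, 178.0], 0.67), ([436.0, 299.0], 0.26)]
amber_bottle [([287.0, 320.0], 0.91)]
pill_jar [([432.0, 299.0], 0.5)]
carton [([174.0, 212.0], 0.93), ([285.0, 193.0], 0.73), ([307.0, 231.0], 0.44)]
top [[411.9, 0.0, 324.5], [0.0, 411.9, 200.2], [0.0, 0.0, 1.0]] [ 2.113 -2.144  0.174] [  23.2  541.2 1069.2]
mill [([326.0, 202.0], 0.9)]
cover [([181.0, 310.0], 0.97), ([264.0, 280.0], 0.89), ([201.0, 242.0], 0.7)]
cover_grip [([262.0, 281.0], 0.9), ([200.0, 241.0], 0.88), ([179.0, 310.0], 0.62)]
dial_grip [([359.0, 196.0], 0.78), ([200.0, 243.0], 0.48)]
pin_front [([328.0, 199.0], 0.85)]
pin_back []
seat [([327.0, 195.0], 0.8)]
mortar [([464.0, 230.0], 0.59)]
amber_bottle [([236.0, 120.0], 0.9)]
pill_jar [([193.0, 158.0], 0.82), ([359.0, 199.0], 0.19)]
carton []
{'camera_matrix': array([[310.8909267 ,   0.        , 318.67551001],
       [  0.        , 310.8909267 , 204.04164691],
       [  0.        ,   0.        ,   1.        ]]), 'tool_from_camera': array([[-3.21883946e-04, -9.55482548e-01, -2.95047447e-01,
         7.52066421e+01],
       [ 9.99999613e-01, -6.60051494e-05, -8.77204856e-04,
        -6.73326862e-01],
       [ 8.18679280e-04, -2.95047616e-01,  9.55482200e-01,
        -1.42104953e+02],
       [ 0.00000000e+00,  0.00000000e+00,  0.00000000e+00,
         1.00000000e+00]])} 1.2
```

View pics/top0.png

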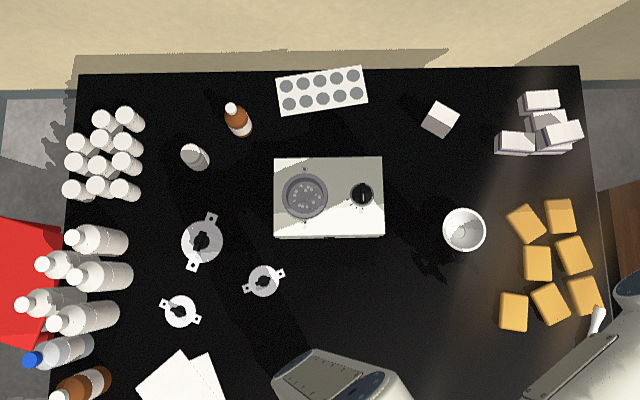

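View pics/scene0.png

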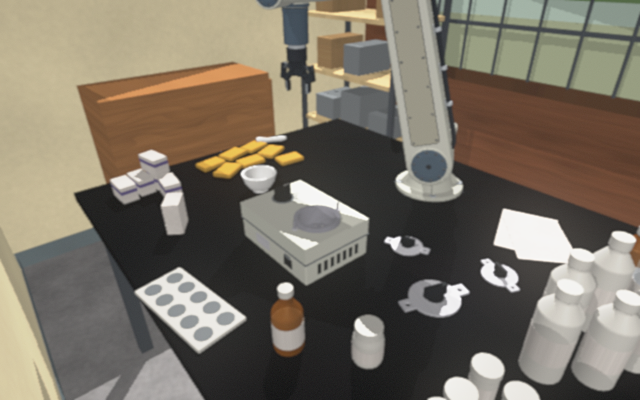

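The top picture shows three cover-like things: (201,242) big, (181,310) small, (264,280) small. By size I choose (201,242). The mill is at (329,197), with its bowl at (305,195) and its dial at (361,194). Next I rectify both areas to metric planes.

```bash
cat > h.py <<'E'
import cv2, numpy as np
from bench import vision, status
from scipy.spatial.transform import Rotation as R
def cam(name):
    k=vision.get_calibration(name); K=np.array(k['camera_matrix'])
    if name=='wrist':
        s=status.sense(); T=np.eye(4); T[:3,:3]=R.from_euler('xyz',s['ee_rot'],degrees=True).as_matrix(); T[:3,3]=s['tool_pos']
        M=np.linalg.inv(T@np.array(k['tool_from_camera'])); return K,M[:3,:3],M[:3,3]
    return K,cv2.Rodrigues(np.array(k['rvec'],float))[0],np.array(k['tvec'],float).ravel()
def H(c,z): # plane (x,y,1)->pixel
    K,r,t=c; return K@np.c_[r[:,0],r[:,1],r[:,2]*z+t]
def onplane(c,px,z):
    return cv2.perspectiveTransform(np.array(px,float).reshape(-1,1,2),np.linalg.inv(H(c,z))).reshape(-1,2)
def rect(im,c,z,cx,cy,w,s): # image: col -> -y, row -> -x, s px/mm, w mm square
    A=np.array([[0,-1/s,cx+w/2],[-1/s,0,cy+w/2],[0,0,1]])
    return cv2.warpPerspective(im,np.linalg.inv(H(c,z)@A),(int(w*s),int(w*s)))
E
python3 - <<'E'
from h import *
c=cam('top'); im=vision.read_camera('top')
for d in vision.cut_out('top','cover'):
    m=d['region'].astype(np.uint8); p=onplane(c,np.argwhere(m)[:,::-1],6)
    print(d['at'],d['score'],'rect',cv2.minAreaRect(p.astype(np.float32)))
print('bowl,dial',onplane(c,[[305,195]],125),onplane(c,[[361,194]],147))
for d in vision.cut_out('top','mill')[:1]:
    p=onplane(c,np.argwhere(d['region'])[:,::-1],115);print(d['at'],cv2.minAreaRect(p.astype(np.float32)))
cc=onplane(c,[[201,242]],6)[0]; mm=onplane(c,[[329,195]],115)[0]; print(cc,mm)
cv2.imwrite('pics/r0.png',np.hstack([rect(im,c,6,*cc,200,2),rect(im,c,115,*mm,320,1.25)]))
E
```

```text
[182.8, 311.3] 0.91 rect ((251.28871154785156, 410.05487060546875), (82.9090576171875, 104.77700805664062), 10.374691009521484)
[264.6, 280.9] 0.88 rect ((327.6825256347656, 187.38644409179688), (95.15985870361328, 82.33423614501953), 72.43887329101562)
[201.4, 244.5] 0.57 rect ((438.1253662109375, 356.205322265625), (112.84555053710938, 143.74951171875), 35.31471633911133)
bowl,dial [[541.96086625  63.91565137]] [[538.24015761 -75.37617349]]
[325.7, 198.3] ((537.9715576171875, 5.47393798828125), (207.9407196044922, 280.7090759277344), 0.20271670818328857)
[436.29538934 359.05213987] [542.87588804   3.37422491]
```

View pics/r0.png

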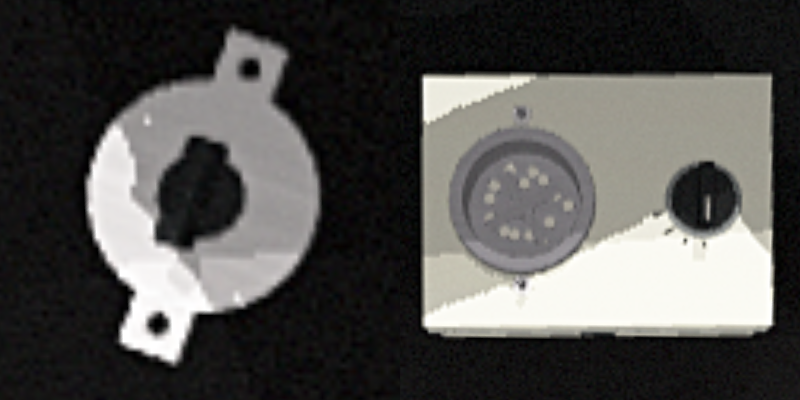

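The chosen cover measures 116 mm across with its holes 136 mm apart, so it is the largest. Its centre is near (438.5, 356.8), yaw about -20°. The mill is at about (543, 5.5), yaw about 0. I move over the cover and turn.

{"method": "send_rows", "body": {
  "steps": [
    [-32.5,48.2,0,0],
    [-32.5,48.2,0,0],
    [-32.5,48.2,0,0],
    [-32.5,48.2,0,0],
    [-32.5,48.2,0,0],
    [-32.5,48.2,0,0],
    [-32.5,48.2,0,0],
    [-32.5,48.2,0,0]
  ],
  "claw": 1
}}

```text
t: 2.35
tool_pos: [295.5, -84.4, 231.8]
ee_rot: [-180.0, 0.1, -164.0]
contact_force: [2.1, 1.3, 0.2]
finger_gap: 85.3
grip_force: 0.0
```

{"method": "send_rows", "body": {
  "steps": [
    [-32.5,48.2,0,0],
    [-32.5,48.2,0,0],
    [-32.5,48.2,0,0],
    [-32.5,48.2,0,0],
    [-32.5,48.2,0,0],
    [-32.5,48.2,0,0],
    [-32.5,48.2,0,0],
    [-32.5,48.2,0,0]
  ]
}}

```text
t: 3.35
tool_pos: [439.2, 358.1, 231.4]
ee_rot: [180.0, 0.0, -164.0]
contact_force: [0.7, 0.4, 1.1]
finger_gap: 85.5
grip_force: 0.0
```

{"method": "send_rows", "body": {
  "steps": [
    [0,0,0,-0.18],
    [0,0,0,-0.18],
    [0,0,0,-0.18],
    [0,0,0,-0.18],
    [0,0,0,-0.18],
    [0,0,0,-0.18],
    [0,0,0,-0.18],
    [0,0,0,-0.18]
  ]
}}

```text
t: 4.35
tool_pos: [438.7, 356.2, 231.3]
ee_rot: [-180.0, -0.0, -81.1]
contact_force: [-0.4, 0.3, -0.2]
finger_gap: 85.6
grip_force: 0.0
```

{"method": "send_rows", "body": {
  "steps": [
    [0,0,0,-0.18],
    [0,0,0,-0.18],
    [0,0,0,-0.18],
    [0,0,0,-0.18],
    [0,0,0,-0.18],
    [0,0,0,-0.173],
    [0,0,0,0],
    [0,0,0,0]
  ]
}}

```text
t: 5.35
tool_pos: [438.7, 356.2, 231.3]
ee_rot: [-180.0, -0.0, -20.2]
contact_force: [-0.2, -0.5, -0.4]
finger_gap: 85.5
grip_force: 0.0
```

```bash
python3 - <<'E'
from h import *
print(np.round(status.sense()['joint_positions'],1))
c=cam('wrist'); im=vision.read_camera('wrist')
cv2.imwrite('pics/w0.png',np.hstack([rect(im,c,6,438.5,356.8,200,2),rect(im,c,38,438.5,356.8,200,2)]))
E
```

```text
[ 54.9  16.3   8.5   0.  -82.2  14.9]
```

View pics/w0.png

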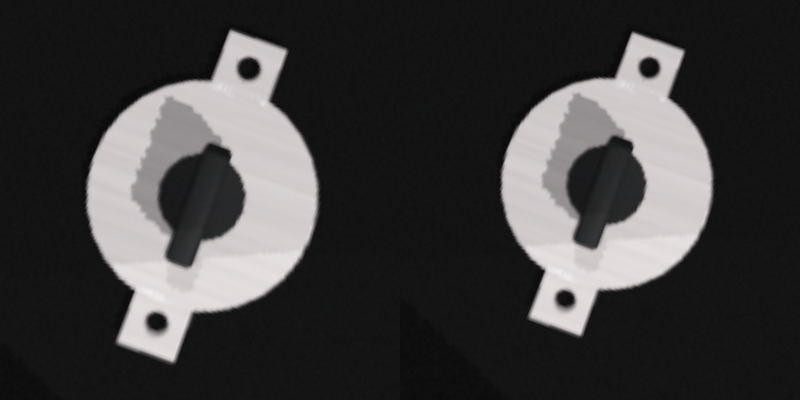

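The pictures agree to about 2 mm: big cover, bar axis at -20°, and the bar along the tool's x. I go down to grip.

{"method": "send_rows", "body": {
  "steps": [
    [1.9,0,50,0],
    [0,0,50,0],
    [0,0,50,0],
    [0,0,40,0],
    [0,0,20,0],
    [0,0,8.8,0],
    [0,0,0,0]
  ]
}}

```text
t: 6.28
tool_pos: [440.6, 355.6, 12.6]
ee_rot: [180.0, -0.0, -20.0]
contact_force: [0.3, 0.2, 0.6]
finger_gap: 85.9
grip_force: 0.0
```

{"method": "send_rows", "body": {
  "steps": [
    [0,0,0,0],
    [0,0,0,0],
    [0,0,0,0],
    [0,0,0,0],
    [0,0,0,0],
    [0,0,0,0],
    [0,0,0,0],
    [0,0,0,0]
  ],
  "claw": 0,
  "force": 60
}}

```text
t: 7.28
tool_pos: [440.8, 356.0, 13.0]
ee_rot: [-179.9, -0.0, -20.0]
contact_force: [-2.0, 0.5, 5.1]
finger_gap: 12.7
grip_force: 60.0
```

{"method": "send_rows", "body": {
  "steps": [
    [0,0,-20,0],
    [0,0,-40,0],
    [0,0,-50,0],
    [0,0,-50,0],
    [0,0,-40,0],
    [0,0,0,-0.175],
    [0,0,0,-0.174],
    [0,0,0,0]
  ]
}}

```text
t: 8.28
tool_pos: [439.9, 355.1, 211.2]
ee_rot: [179.9, 0.1, -0.1]
contact_force: [0.1, -0.2, -2.3]
finger_gap: 13.1
grip_force: 59.0
```

{"method": "send_rows", "body": {
  "steps": [
    [10,28,0,0],
    [15,42,0,0],
    [17,48,0,0],
    [17,48,0,0],
    [17,48,0,0],
    [16,45,0,0],
    [10.8,31.2,0,0],
    [0,0,0,0]
  ]
}}

```text
t: 9.28
tool_pos: [543.3, 63.3, 211.5]
ee_rot: [180.0, 0.1, -0.4]
contact_force: [-0.5, 1.0, -1.9]
finger_gap: 13.2
grip_force: 59.2
```

```bash
python3 - <<'E'
from h import *
s=status.sense(); print(s['t'],s['tool_pos'],s['ee_rot'],s['finger_gap'],np.round(s['joint_positions'],1),s['contact_force'])
c=cam('wrist'); im=vision.read_camera('wrist'); cv2.imwrite('pics/w1.png',im)
for th in ['pin_front','pin_back','seat','dial_grip','cover']:
    print(th,[(d['at'],d['score']) for d in vision.look_for('wrist',th)])
E
```

```text
9.275 [543.3340757   63.2847431  211.50146082] [ 1.79954289e+02  1.08986430e-01 -3.99229513e-01] 13.178074823928277 [ 23.   14.7   3.5  -0.  -78.9  66.6] [-0.51473317  0.97321414 -1.94319023]
pin_front [([458.3, 145.7], 0.93)]
pin_back [([458.1, 146.2], 0.87)]
seat [([463.6, 147.2], 0.81)]
dial_grip [([502.6, 208.5], 0.7)]
cover [([318.9, 222.1], 0.93), ([65.0, 369.7], 0.85), ([208.7, 344.7], 0.44)]
```

View pics/w1.png

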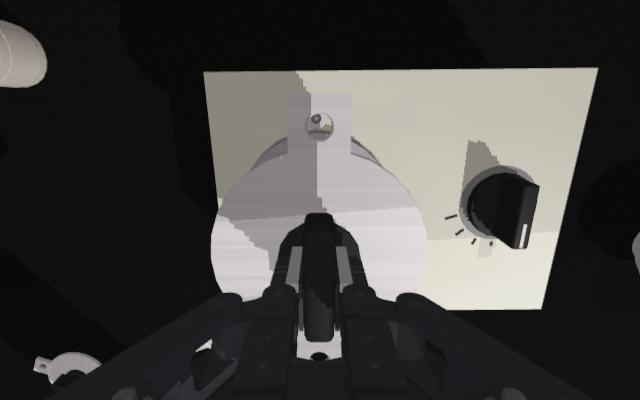

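Through the rear ear's hole at (319,126) I can see the back pin's tip at about (317,119). I zoom in on both holes.

```bash
python3 - <<'E'
from h import *
im=cv2.imread('pics/w1.png')
f=lambda a:cv2.resize(a,None,fx=10,fy=10,interpolation=cv2.INTER_CUBIC)
cv2.imwrite('pics/w1z.png',np.hstack([f(im[100:150,299:339]),cv2.convertScaleAbs(f(im[330:380,299:339]),alpha=1.5)]))
c=cam('wrist')
print('hole r',onplane(c,[[319,126]],205),'hole f',onplane(c,[[319,356]],205),'grip',onplane(c,[[319,228]],205))
print('pin',onplane(c,[[317,119]],141),'deck corners',onplane(c,[[204,72],[598,68],[541,309]],115).round(1).tolist())
print('dial top line ends',onplane(c,[[524,225],[519,248]],151))
E
```

```text
hole r [[610.979741    65.50263821]] hole f [[478.2930574   65.40990635]] grip [[559.86264304  65.46691358]]
pin [[611.90930741  66.70254929]] deck corners [[643.3, 147.3], [646.1, -132.9], [445.6, -135.1]]
dial top line ends [[540.6327137  -78.27704335]
 [522.97926648 -78.16155465]]
```

View pics/w1z.png

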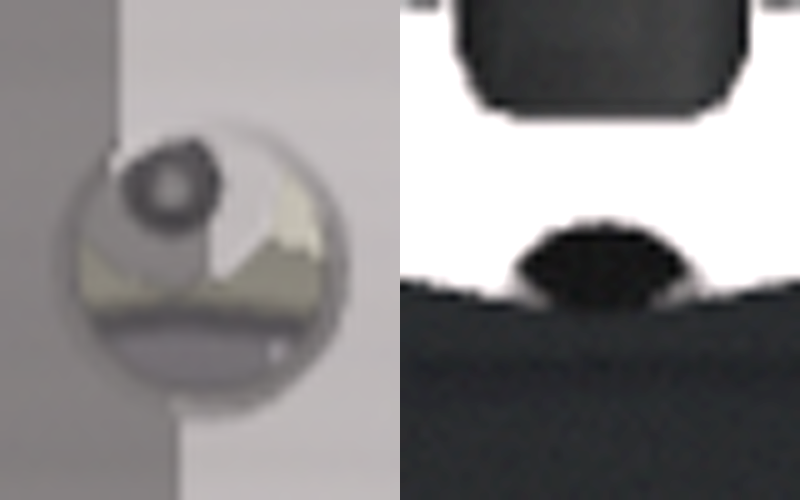

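{"method": "send_rows", "body": {
  "steps": [
    [1.5,-1.1,20,-0.009],
    [0,0,20,0],
    [0,0,9,0],
    [0,0,0,0],
    [0,0,0,0]
  ]
}}

```text
t: 10.2
tool_pos: [545.4, 66.7, 164.5]
ee_rot: [-180.0, -0.1, 0.5]
contact_force: [0.7, -0.5, -2.2]
finger_gap: 12.9
grip_force: 59.1
```

```bash
python3 - <<'E'
from h import *
s=status.sense(); print(s['t'],s['tool_pos'],s['ee_rot'],s['contact_force'])
c=cam('wrist'); im=vision.read_camera('wrist'); cv2.imwrite('pics/w2f.png',im)
f=lambda a:cv2.resize(a,None,fx=10,fy=10,interpolation=cv2.INTER_CUBIC)
t=vision.read_camera('top')
ct=cam('top'); q=cv2.resize(rect(t,ct,155,543,65,200,2),(400,400)); q=cv2.copyMakeBorder(q,0,100,0,0,cv2.BORDER_CONSTANT)
cv2.imwrite('pics/w2.png',np.hstack([f(im[100:150,299:339]),q]))
z=s['tool_pos'][2]
print(onplane(c,[[319,126]],z-6.5),onplane(c,[[319,126]],141), onplane(c,[[319,136]],141))
print(onplane(c,[[329,126]],141))
E
```

```text
10.2 [545.40000498  66.73535096 164.46843489] [-1.79987682e+02 -9.45955813e-02  5.44322038e-01] [ 0.72802064 -0.52753168 -2.16201193]
[[613.33832442  66.5327184 ]] [[612.42259485  66.49219692]] [[607.34752332  66.44404911]]
[[612.46986644  61.3153333 ]]
```

View pics/w2.png

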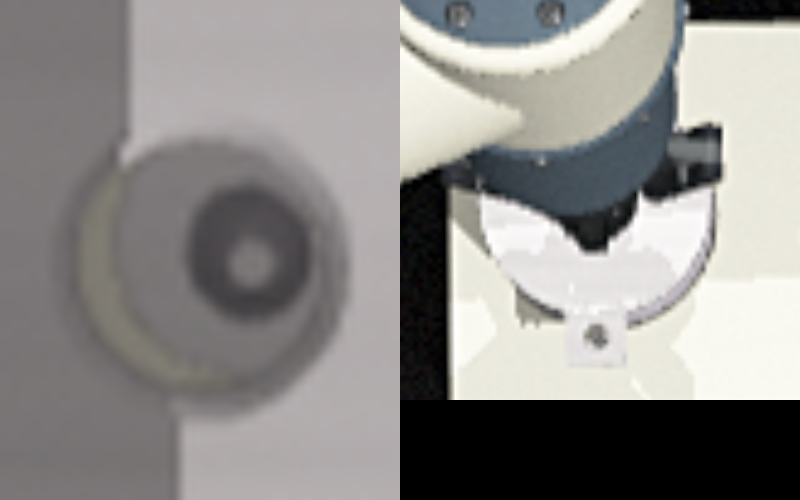

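```bash
python3 - <<'E'
from h import *
im=cv2.cvtColor(cv2.imread('pics/w2f.png'),cv2.COLOR_BGR2GRAY).astype(float)
c=cam('wrist'); zt=status.sense()['tool_pos'][2]
def edge(prof):  # first strong dark->bright subpixel
    g=np.diff(prof); i=int(np.argmax(g)); return i+.5,g[i]
b=[]
for col in list(range(200,280,4))+list(range(370,600,4)):
    r,g=edge(im[:90,col]); 
    if g>25: b.append((col,r))
b=np.array(b); print('back edge n',len(b))
if len(b)>5:
    p=onplane(c,b,115); k=np.polyfit(p[:,1],p[:,0],1); res=p[:,0]-np.polyval(k,p[:,1]); ok=abs(res)<2
    k=np.polyfit(p[ok,1],p[ok,0],1); print('mill yaw from back edge',np.degrees(-np.arctan(k[0])),'x at y=65',np.polyval(k,65), ok.sum(), p[ok,1].min(),p[ok,1].max())
# ear side edges (gradient) rows 98..135
for lo,hi in ((276,300),(340,364)):
    q=[]
    for r in range(100,134):
        g=np.abs(np.diff(im[r,lo:hi])); i=g.argmax(); q.append((lo+i+.5,r))
    p=onplane(c,q,zt-6.5); k=np.polyfit(p[:,0],p[:,1],1);res=p[:,1]-np.polyval(k,p[:,0]); ok=abs(res)<.7
    k=np.polyfit(p[ok,0],p[ok,1],1); print('ear side yaw',np.degrees(np.arctan(k[0])),'y at 612',np.polyval(k,612),ok.sum())
# ear end edge
q=[]
for col in range(294,346,2):
    g=np.abs(np.diff(im[80:110,col])); q.append((col,80+g.argmax()+.5))
p=onplane(c,q,zt-6.5);k=np.polyfit(p[:,1],p[:,0],1);print('ear end yaw',np.degrees(-np.arctan(k[0])),np.polyval(k,65.5)-83)
E
```

```text
back edge n 78
mill yaw from back edge 0.17043827743325438 x at y=65 644.5343646042048 78 -91.92667890794786 134.0600653476607
ear side yaw 11.744644073752882 y at 612 82.8538531187826 3
ear side yaw 2.474351703856433 y at 612 53.10765278508164 1
ear end yaw -0.29302693427852733 544.5773744334451<stdin>:20: RankWarning: Polyfit may be poorly conditioned
```

{"method": "send_rows", "body": {
  "steps": [
    [-0.3,2.4,0,0],
    [0,0,3,0],
    [0,0,3,0],
    [0,0,0,0],
    [0,0,0,0],
    [0,0,0,0]
  ]
}}

```text
t: 11.05
tool_pos: [544.7, 64.1, 157.6]
ee_rot: [-180.0, -0.0, 0.5]
contact_force: [0.0, -0.6, -1.6]
finger_gap: 13.3
grip_force: 59.2
```

```bash
python3 - <<'E'
from h import *
s=status.sense(); print(s['t'],s['tool_pos'],s['ee_rot'],s['contact_force'])
im=vision.read_camera('wrist'); cv2.imwrite('pics/w3f.png',im)
f=lambda a:cv2.resize(a,None,fx=10,fy=10,interpolation=cv2.INTER_CUBIC)
ct=cam('scene'); t=vision.read_camera('scene')
K,r,tt=ct; p=K@(r@np.array([475.5,65,143])+tt); p=(p[:2]/p[2]).astype(int); print(p)
q=cv2.resize(t[p[1]-25:p[1]+25,p[0]-20:p[0]+20],(400,500),interpolation=cv2.INTER_CUBIC)
cv2.imwrite('pics/w3.png',np.hstack([f(im[100:150,299:339]),cv2.convertScaleAbs(f(im[330:380,299:339]),alpha=1.5)]))
cv2.imwrite('pics/s3.png',q)
E
```

```text
11.05 [544.65994251  64.12404702 157.55521226] [-1.79997867e+02 -9.30021145e-03  5.29494382e-01] [ 0.0054184  -0.63933069 -1.62664455]
[337 200]
```

View pics/w3.png

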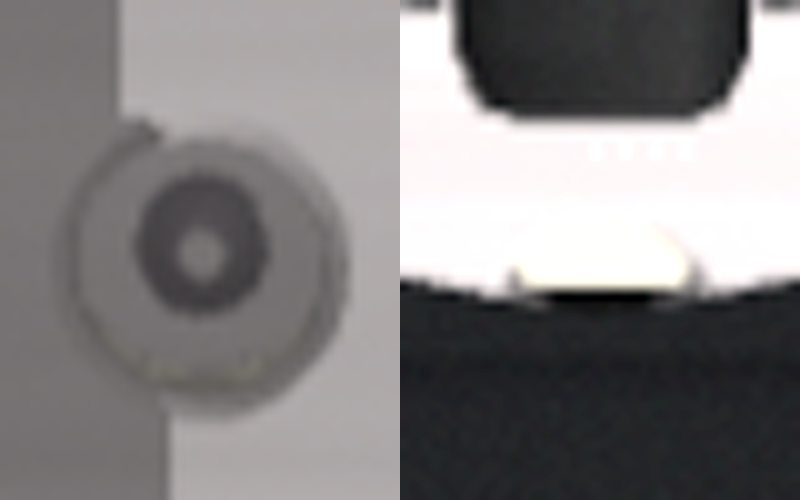

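The rear pin is centred in its hole. I descend gently and watch the force.

{"method": "send_rows", "body": {
  "steps": [
    [0,0,3,0],
    [0,0,3,0],
    [0,0,2,0],
    [0,0,2,0],
    [0,0,2,0],
    [0,0,0,0]
  ]
}}

```text
t: 11.9
tool_pos: [544.5, 64.1, 145.3]
ee_rot: [180.0, 0.0, 0.5]
contact_force: [-0.0, -1.0, -3.0]
finger_gap: 12.9
grip_force: 59.2
```

{"method": "send_rows", "body": {
  "steps": [
    [0,0,2,0],
    [0,0,2,0],
    [0,0,1.5,0],
    [0,0,1,0],
    [0,0,1,0],
    [0,0,0,0]
  ]
}}

```text
t: 12.65
tool_pos: [544.6, 64.1, 138.0]
ee_rot: [180.0, -0.0, 0.5]
contact_force: [0.5, -0.2, -1.8]
finger_gap: 12.9
grip_force: 59.2
```

{"method": "send_rows", "body": {
  "steps": [
    [0,0,0.5,0],
    [0,0,0.5,0],
    [0,0,0.5,0],
    [0,0,0,0]
  ]
}}

```text
t: 13.15
tool_pos: [544.6, 64.1, 138.0]
ee_rot: [-180.0, -0.1, 0.5]
contact_force: [-5.6, 0.1, 8.5]
finger_gap: 13.0
grip_force: 60.8
```

It is seated: contact at the expected height. Now I release and rise straight up.

{"method": "send_rows", "body": {
  "steps": [
    [0,0,-0.5,0],
    [0,0,0,0],
    [0,0,0,0],
    [0,0,0,0],
    [0,0,0,0],
    [0,0,0,0]
  ],
  "claw": 1
}}

```text
t: 13.9
tool_pos: [544.6, 64.1, 136.9]
ee_rot: [180.0, 0.0, 0.5]
contact_force: [-0.4, -0.2, 0.3]
finger_gap: 85.7
grip_force: 0.0
```

{"method": "send_rows", "body": {
  "steps": [
    [0,0,-5,0],
    [0,0,-15,0],
    [0,0,-30,0],
    [0,0,-30,0],
    [0,0,-20,0],
    [0,0,0,0],
    [0,0,0,0]
  ]
}}

```text
t: 14.78
tool_pos: [544.2, 64.1, 236.7]
ee_rot: [-180.0, 0.0, 0.5]
contact_force: [-0.1, -0.3, 0.3]
finger_gap: 85.7
grip_force: 0.0
```

```bash
python3 - <<'E'
from h import *
s=status.sense(); print(s['t'],s['tool_pos'],s['ee_rot'],s['finger_gap'])
c=cam('wrist'); im=vision.read_camera('wrist')
cv2.imwrite('pics/w4.png',im)
print(np.round(s['joint_positions'],1))
for th in ['dial_grip','cover']:
  for d in vision.cut_out('wrist',th)[:2]: print(th,d['at'],d['score'],cv2.minAreaRect(onplane(c,np.argwhere(d['region'])[:,::-1],151 if th=='dial_grip' else 131).astype(np.float32)))
E
```

```text
14.775 [544.24016932  64.13471271 236.66450108] [-1.79986972e+02  3.82651150e-02  5.25176695e-01] 85.7051137405054
[ 23.1  14.3   6.6  -0.  -82.3  67.5]
dial_grip [488.1, 199.3] 0.58 ((551.2225341796875, -67.72196197509766), (56.78105545043945, 45.301048278808594), 63.302703857421875)
cover [317.2, 196.1] 0.9 ((543.83935546875, 63.26301956176758), (153.59156799316406, 115.0027084350586), 33.819339752197266)
cover [242.4, 318.1] 0.89 ((427.54052734375, 133.03814697265625), (44.43241500854492, 62.257843017578125), 66.59050750732422)
```

View pics/w4.png

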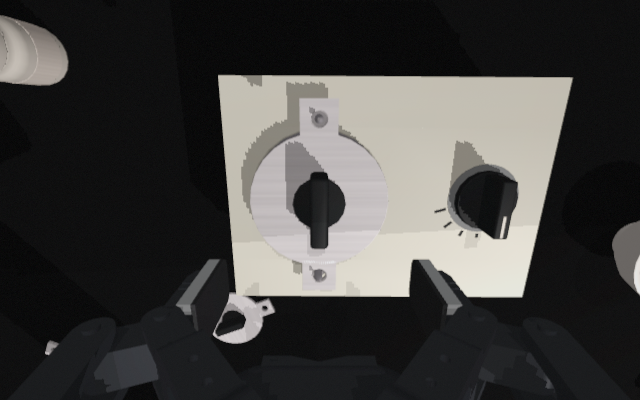

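The cover is home, with both pins through its ears at (320,119) and (320,275), and released. The dial is at (485,200), its wing along x. I go over it and down.

{"method": "send_rows", "body": {
  "steps": [
    [-0.3,30,0,0],
    [-0.4,44.6,0,0],
    [-0.3,40,0,0],
    [-0.3,30,0,0],
    [0,0,0,0],
    [0,0,0,0]
  ]
}}

```text
t: 15.68
tool_pos: [544.5, -80.2, 236.5]
ee_rot: [-180.0, 0.0, 0.5]
contact_force: [0.8, -0.2, 0.2]
finger_gap: 85.4
grip_force: 0.0
```

```bash
python3 - <<'E'
from h import *
s=status.sense(); print(s['t'],s['tool_pos'],s['ee_rot'])
c=cam('wrist'); im=vision.read_camera('wrist')
cv2.imwrite('pics/w5.png',np.hstack([rect(im,c,151,544,-81,100,4),rect(im,c,124,544,-81,100,4)]))
E
```

```text
15.675 [544.47108762 -80.20922942 236.54378514] [-1.79989515e+02  4.49634660e-02  5.16553456e-01]
```

View pics/w5.png

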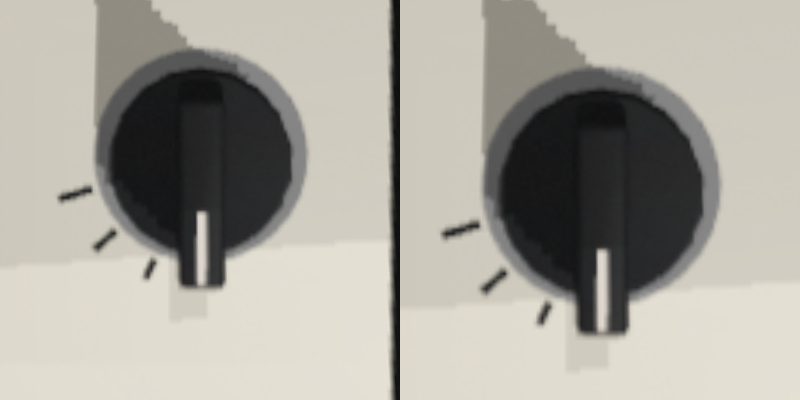

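{"method": "send_rows", "body": {
  "steps": [
    [0.8,1.1,30,0],
    [0,0,40,0],
    [0,0,25,0],
    [0,0,10,0],
    [0,0,3.8,0],
    [0,0,0,0]
  ]
}}

```text
t: 16.48
tool_pos: [546.0, -81.4, 129.0]
ee_rot: [180.0, -0.1, 0.6]
contact_force: [-0.1, -0.9, 0.3]
finger_gap: 85.2
grip_force: 0.0
```

{"method": "send_rows", "body": {
  "steps": [
    [0,0,0,0],
    [0,0,0,0],
    [0,0,0,0],
    [0,0,0,0],
    [0,0,0,0],
    [0,0,0,0],
    [0,0,0,0],
    [0,0,0,0]
  ],
  "claw": 0,
  "force": 80
}}

```text
t: 17.48
tool_pos: [545.5, -80.6, 128.6]
ee_rot: [-179.9, -0.0, 0.5]
contact_force: [-1.6, 4.8, 3.6]
finger_gap: 10.3
grip_force: 78.5
```

{"method": "send_rows", "body": {
  "steps": [
    [0,-0.6,0,0],
    [0,0,0,0.1],
    [0,0,0,0.11],
    [0,0,0,0.11],
    [0,0,0,0.11],
    [0,0,0,0]
  ]
}}

```text
t: 18.23
tool_pos: [545.4, -81.0, 128.6]
ee_rot: [180.0, -0.0, -24.0]
contact_force: [-2.6, 3.1, 5.7]
finger_gap: 10.3
grip_force: 78.7
```

{"method": "send_rows", "body": {
  "steps": [
    [0,0,0,0.11],
    [0,0,0,0.11],
    [0,0,0,0.11],
    [0,0,0,0.1],
    [0,0,0,0]
  ]
}}

```text
t: 18.85
tool_pos: [545.1, -81.3, 128.6]
ee_rot: [180.0, -0.0, -48.6]
contact_force: [-3.2, 2.1, 5.3]
finger_gap: 10.6
grip_force: 78.9
```

{"method": "send_rows", "body": {
  "steps": [
    [0,0,0,0.11],
    [0,0,0,0.11],
    [0,0,0,0.11],
    [0,0,0,0.08],
    [0,0,0,0],
    [0,0,0,0]
  ]
}}

```text
t: 19.6
tool_pos: [544.8, -81.4, 128.6]
ee_rot: [179.9, -0.0, -72.1]
contact_force: [-4.7, 1.0, 6.2]
finger_gap: 10.3
grip_force: 79.0
```

```bash
python3 - <<'E'
from h import *
s=status.sense(); print({k:np.round(s[k],2) for k in ['t','tool_pos','ee_rot','contact_force','moment','finger_gap']})
E
```

```text
{'t': np.float64(19.6), 'tool_pos': array([544.79, -81.42, 128.56]), 'ee_rot': array([ 1.7993e+02, -2.0000e-02, -7.2070e+01]), 'contact_force': array([-4.75,  1.03,  6.23]), 'moment': array([0.58, 1.51, 0.15]), 'finger_gap': np.float64(10.33)}
```

{"method": "send_rows", "body": {
  "steps": [
    [0,0,0,0.012],
    [0,0,0,0.012],
    [0,0,0,0],
    [0,0,0,0]
  ]
}}

```text
t: 20.1
tool_pos: [544.8, -81.4, 128.6]
ee_rot: [179.9, -0.0, -73.4]
contact_force: [-3.9, 1.4, 6.1]
finger_gap: 10.5
grip_force: 79.0
```

```bash
python3 - <<'E'
from h import *
s=status.sense(); print({k:np.round(s[k],2) for k in ['t','tool_pos','ee_rot','contact_force','moment','finger_gap']})
E
```

```text
{'t': np.float64(20.1), 'tool_pos': array([544.77, -81.44, 128.58]), 'ee_rot': array([ 1.7993e+02, -3.0000e-02, -7.3440e+01]), 'contact_force': array([-3.95,  1.39,  6.07]), 'moment': array([0.57, 1.49, 0.12]), 'finger_gap': np.float64(10.53)}
```

{"method": "send_rows", "body": {
  "steps": [
    [0,0,0,0.012],
    [0,0,0,0.012],
    [0,0,0,0],
    [0,0,0,0],
    [0,0,0,0],
    [0,0,0,0]
  ]
}}

```text
t: 20.85
tool_pos: [544.8, -81.4, 128.6]
ee_rot: [179.9, -0.0, -74.8]
contact_force: [-3.8, 1.9, 7.0]
finger_gap: 10.5
grip_force: 79.1
```

```bash
python3 - <<'E'
from h import *
s=status.sense(); print({k:np.round(s[k],2) for k in ['t','tool_pos','ee_rot','contact_force','moment','finger_gap']})
im=vision.read_camera('wrist'); cv2.imwrite('pics/w6.png',im)
E
```

```text
{'t': np.float64(20.85), 'tool_pos': array([544.75, -81.45, 128.56]), 'ee_rot': array([ 1.7992e+02, -3.0000e-02, -7.4800e+01]), 'contact_force': array([-3.78,  1.93,  6.98]), 'moment': array([0.53, 1.55, 0.26]), 'finger_gap': np.float64(10.48)}
```

View pics/w6.png

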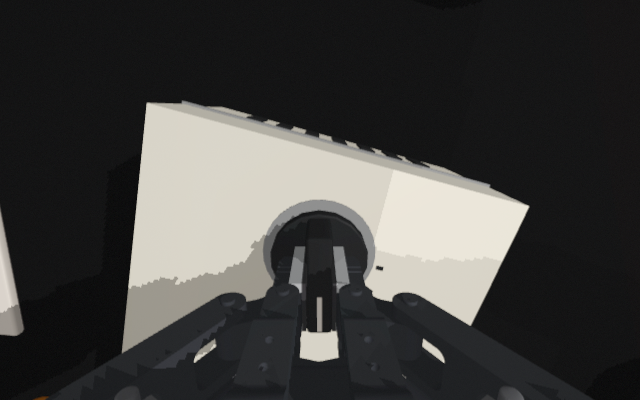

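The wing is held between the pads at (320,290) and turned with the tool. The moment rose to 0.26 N m at 1.31 rad, so the dial is at its end stop.

```bash
python3 -c "
from bench import finish_job; print(finish_job())"
```

```text
the job is handed in; nothing more can be done
None
```

The job is handed in at about 21 s: the largest cover lies flat on the collar over both pins and is let go, and the gripper is holding the dial at full speed against its end stop.

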